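Stand the flopped boards back in the drying rack

ROBOT

A 6-joint arm with a two-finger parallel gripper is mounted at the origin on the work surface. World frame = base frame: x ahead of the robot, y to its left, z up, the work surface at z = 0. Lengths are in mm, angles in rad, forces in N, time in s.
With the tool pointing down it reaches from about 275 to 1000 mm from the base axis. Payload 8.4 kg.
Tool frame: the origin (TCP) lies midway between the tips of the shut fingers; the grasp point (between the pads) lies r.grip_point_offset behind it (r.grip_point_offset is the distance from the TCP to the grasp point, in mm); z points along the fingers, y is the direction in which the jaws open and shut (so a half turn about z gives the same grasp; the last joint's range is limited). The gripper opens to 85 mm and grips with 20 to 120 N. Pads are 22 mm wide; open, the fingers measure 114 mm over their backs; the gripper's body (76 mm by 85 mm) begins 54 mm behind the grasp point. The pads swing forward as they close: fully open they stand 13 mm farther back than shut.
Start: joints at [1.297, 0.353, 1.633, -0, 1.155, -0.002], TCP at [167.79, 602.059, 231.281] pointing down, gripper open.
Joint ranges: [-2.63, 2.63], [-0.92, 2.1], [0.06, 2.66], [-1.3, 4.44], [0, 2.69], [-3.02, 3.02]. Speed limits (rad/s): [2.22, 2.22, 2.79, 3.14, 3.14, 3.14].

INTERFACE

Orientations are given as [roll, pitch, yaw] about the fixed x, y, z axes, in that order (R = Rz(yaw) Ry(pitch) Rx(roll)).
In Python, from rig import r gives the robot as it stands.
- The arm moves only by the tool move_arm, never from a script. Its argument "targets" is one flat list of numbers, 5 for each row, row after row: the gripper's target within -1 to 1 (fully open at 1, half-way at 0, shut at -1), then the shift along the tool's x, y, z in cm, then the turn about the tool's z in degrees. In form: [gripper, tx, ty, tz, turn, gripper, tx, ty, tz, turn, ...]. A call has 1 to 10 rows; each row is the pose to reach, as a shift and turn from the pose commanded when the call began, along the tool's axes at that moment; what a row does not reach only later rows make up. A row lasts 1/10 s, in which the tool goes at most 50 mm and 8.59 degrees, less where a joint would pass 70% of its speed; a pose out of reach is approached as far as the arm can. A call with a gripper value outside its range is refused whole. The fingers move at their own pace and stop on an object; "squeeze" is the grip in N (left out, the last holds). Time passes only in rows, so rows that repeat a pose let the fingers close. It gives the time, the measured TCP pose, the force and the opening at its end, in the units of the state.
- r.sense(): the state, without advancing time (a new reading comes with each control period).
- r.grab_frame(name): name is "side" or "top" or "wrist"; returns a dict with "img" (480x640x3 uint8, blue, green, red), "K" (3x3 intrinsics, pixels), "world_to_cam" (4x4, takes a point from world to camera coordinates). Camera axes: x right, y down, z forward; pixel columns grow to the right and rows downward; lengths in mm; the calibration is good to about 2 mm. A picture is of the moment at which its call begins. There is no depth.
- r.sign_off(): hands the job in, once; it reports no verdict.
Trained networks look in a picture, given as the dict that the camera call returned (one of the last four; its "shot" number tells which), for a name from the list of things; names that differ only in an ending like _2 or _b are one class to them, and where a whole thing is asked for, a point or a joint stands for the part that bears it (a point fixed in the world has none). Each returns a list of dicts, best first, with "conf" (0 to 1); they miss things now and then, are a little off and sometimes report something else, mostly with a low value. They report only what shows in the picture. A call takes as long as a camera call. They do not tell look-alikes from the thing itself.
- r.outline_of(picture, thing): "region" (480x640 bool, what is visible of it).
- r.mark_of(picture, thing): "position" ([x, y, z] in mm, in world coordinates, good to about 4 mm: a listed point, or the origin of a listed thing).
The state is a dict: "clock": time; "qpos": joint angles; "qvel": joint speeds; "joint_efforts": joint torques, N m; "eef_pos": TCP position; "tcp_rot": TCP orientation; "contact_force": force on the tool from outside, world axes, zero at the start; "wrist_torque": the same for the moment, N m; "opening": opening from 0.0 (shut) to 1.0 (fully open).
Only numpy, scipy, OpenCV 4.12 (cv2) and the standard library are available. Lean on these libraries where they do the work, as an engineer would, in place of code of your own. Each camera call takes 0.05 s, during which the arm holds its last target.

TASK

Three small wooden boards stand side by side in the drying rack, and two of them have flopped forward over the low front rail. Push each of these two up and over with the fingers, without gripping or lifting it, until it leans back against the high back rail like the third. Leave the board that already leans back, and the mug, bottle and bowl, alone.

Things in the scene. Friction and masses are not known exactly. Their poses are not given: they have to be found in the camera images.
- rack: Fixed drying rack, 150 mm deep (x), 450 mm wide (y). Origin: mid-width, at table height, on the line of the trough in which the boards stand; x points to the rack's back, away from the robot, y along its width, z up. Three bays at y = -145, 0 and +145 mm, one board in each (which is where varies), low partitions between them, 28 mm high.
- rack_trough (a point): Middle of the trough's floor, 8 mm above the table. The trough runs along y; its floor spans rack x = -12 to +11 mm, with a front kerb 6 mm and a back kerb 10 mm above the floor.
- rack_front_rail (a point): Middle of the low front rail: a level dark steel bar 8 mm thick along y, centre 106 mm above the table, 77 mm before the trough line, carried only by end posts at rack y = -218 and +218 mm.
- rack_back_rail (a point): Middle of the high back rail: a level dark steel bar 8 mm thick along y, centre 154 mm above the table, 42 mm behind the trough line, carried only by end posts at rack y = -218 and +218 mm.
- plain_board: Loose plain rectangular wooden board, 200 mm high, 125 mm wide, 14 mm thick, about 0.25 kg, bottom edge in the trough; at the start it leans forward (to the rack's -x) over the front rail, 0.6 rad from upright; pushed past upright it falls back by itself. Origin: middle of its bottom edge, at mid-thickness; z up the board, y along its width, x through its thickness to the rack's back.
- paddle_board: Loose wooden paddle board, 14 mm thick, about 0.22 kg: a blade 125 mm wide and 140 mm high with a handle 42 mm wide in the middle of its upper edge, 200 mm high in all, handle up. Starts leaning forward over the front rail like the plain board. Origin: middle of its bottom edge, at mid-thickness; z up the board, y along its width, x through its thickness to the rack's back.
- arch_board: Loose wooden board with a half-round top, 200 mm high, 125 mm wide, 14 mm thick, about 0.24 kg. It already leans back against the back rail, about 0.2 rad from upright, and must be left so. Origin: middle of its bottom edge, at mid-thickness; z up the board, y along its width, x through its thickness to the rack's back.
- plain_board_top (a point): Middle of the top edge of the plain board, at mid-thickness, 200 mm from its bottom edge.
- paddle_board_top (a point): Middle of the top end of the paddle board's handle, at mid-thickness, 200 mm from the board's bottom edge.
- arch_board_top (a point): Crown of the arch board, at mid-thickness, 200 mm from its bottom edge.
- mug: Loose white mug, 80 mm across, 90 mm high, standing in front of the rack (about 0.2 m before the trough); origin: centre of its underside. Bystander.
- soap: Loose closed green dish-soap bottle, 60 mm across, 190 mm high, standing beside one end of the rack; origin: centre of its underside. Bystander.
- bowl: Loose bowl, 124 mm across, 55 mm high, standing beside the other end of the rack; origin: centre of its underside. Bystander.
Mind the look-alikes: they are no part of the job. Leave any turquoise look-alike of the arch_board alone.

How it is judged (in metres and radians):
At the end, for the whole second after the job is handed in: All three boards stand in the trough of the rack, each in its own bay (bottom edge within 30 mm of where it began and down in the trough), at rest, leaning back: the top at least 15 mm behind the trough line and the board less than 0.4 rad from upright (x of each of plain_board_top, paddle_board_top, arch_board_top in the frame of rack above 0.015 m and angle between each of plain_board, paddle_board, arch_board's own z axis and vertical below 0.4 rad and horizontal distance between each of plain_board, paddle_board, arch_board and rack below 0.185 m and x of plain_board in the frame of rack between -0.016 and 0.014 m and z of each of plain_board, paddle_board, arch_board in the frame of rack below 0.018 m and distance of each of plain_board, paddle_board, arch_board from where it was at the start of the episode below 0.03 m and linear speed of each of plain_board, paddle_board, arch_board below 0.02 m/s and x of paddle_board in the frame of rack between -0.016 and 0.014 m and x of arch_board in the frame of rack between -0.016 and 0.014 m); the robot touches nothing.
It fails at once if a board is lifted out of the trough (bottom edge more than 40 mm above the table) (height (world z) of any of plain_board, paddle_board, arch_board above 0.04 m).
It fails at once if a board is taken between the fingers ((x of the grasp point in the frame of plain_board between -0.005 and 0.005 m and y of the grasp point in the frame of plain_board between -0.063 and 0.063 m and z of the grasp point in the frame of plain_board between 0 and 0.2 m) or (x of the grasp point in the frame of paddle_board between -0.005 and 0.005 m and y of the grasp point in the frame of paddle_board between -0.022 and 0.022 m and z of the grasp point in the frame of paddle_board between 0 and 0.2 m) or (x of the grasp point in the frame of arch_board between -0.005 and 0.005 m and y of the grasp point in the frame of arch_board between -0.063 and 0.063 m and z of the grasp point in the frame of arch_board between 0 and 0.2 m)).
It fails at once if the board that already stands back is disturbed (its top moves more than 25 mm) (distance of arch_board_top from where it was at the start of the episode above 0.025 m).
It fails at once if the mug, bottle or bowl is moved more than 30 mm or tipped more than 0.3 rad (distance of any of mug, soap, bowl from where it was at the start of the episode above 0.03 m or angle between any of mug, soap, bowl's own z axis and vertical above 0.3 rad).
It also fails if it takes over 56 s, if anything falls off the work surface, if the arm or the gripper's body presses on something with over 40 N, if the wrist force passes 120 N, or if a joint passes its speed limit or range.

## Working session

There is one attempt and no reset: what is moved stays moved. The work goes in short steps, Python scripts to look and compute and a tool call to move; the robot and the scene stay as the last step left them, time stands still between calls to the robot, and variables do not carry over. Pictures are saved under pics/ and viewed, and the job is handed in when it is done.

Besides the shell and the picture viewer there is one more tool, called after "Emit:" as a command line: name --argument value ..., lists and objects as JSON in quotes. move_arm: Moves the arm, as the interface text tells. Its arguments: {"type":"object","properties":{"targets":{"type":"array","items":{"type":"number"}},"squeeze":{"type":"number"}},"required":["targets"]}

```bash
mkdir -p pics
python3 - <<'E'
from rig import r
import cv2
s=r.sense();print(s['clock'],s['eef_pos'],s['tcp_rot'],s['opening'],r.grip_point_offset)
for n in ['side','top']:
    f=r.grab_frame(n);cv2.imwrite(f'pics/{n}0.png',f['img'])
    for t in ['rack','rack_trough','rack_front_rail','rack_back_rail','plain_board','paddle_board','arch_board','plain_board_top','paddle_board_top','arch_board_top','mug','soap','bowl']:
        print(n,t,[(d['position'],round(d['conf'],2)) for d in r.mark_of(f,t)][:3])
print(r.sense()['clock'])
E
```

```text
0.0 [167.63318543 601.58829717 230.55585523] [-3.14018480e+00 -1.47900997e-05  2.86981340e+00] 1.0005363455265668 18.700000000000003
side rack [([621.3, -360.2, 2.7], 0.66), ([584.8, -27.8, -0.1], 0.6)]
side rack_trough [([582.8, -30.2, 6.2], 0.67), ([587.6, -26.5, 14.0], 0.39)]
side rack_front_rail [([507.6, -47.7, 106.6], 0.55)]
side rack_back_rail [([625.5, -25.5, 153.4], 0.63)]
side plain_board [([586.3, -27.6, 13.0], 0.88), ([559.3, 111.4, 10.5], 0.67)]
side paddle_board [([613.8, -170.3, 13.8], 0.82)]
side arch_board [([389.8, -267.1, 8.1], 0.92), ([393.3, 271.7, 9.2], 0.79), ([556.4, 107.5, 9.9], 0.62)]
side plain_board_top [([472.7, -46.8, 175.1], 0.84)]
side paddle_board_top [([501.6, -196.9, 172.9], 0.75), ([361.0, 64.3, 0.9], 0.54)]
side arch_board_top [([828.7, 456.0, 12.0], 0.85), ([194.3, -290.7, 9.7], 0.76), ([209.0, 352.4, 1.9], 0.71)]
side mug [([360.7, 61.4, 1.4], 0.87), ([500.7, -195.4, 176.5], 0.34), ([586.7, -27.0, 13.2], 0.15)]
side soap [([549.1, 296.6, 1.1], 0.77)]
side bowl [([624.8, -359.0, 2.5], 0.81)]
top rack [([584.0, -29.9, -0.1], 0.76), ([474.9, -51.3, 175.5], 0.66)]
top rack_trough []
top rack_front_rail []
top rack_back_rail [([626.4, -26.7, 153.5], 0.81)]
top plain_board [([582.3, -33.2, 15.3], 0.73), ([560.0, 115.9, 14.8], 0.51)]
top paddle_board [([610.0, -174.1, 12.8], 0.8)]
top arch_board [([387.3, -265.4, 7.2], 0.9), ([648.9, 362.4, 6.1], 0.77), ([560.4, 111.3, 9.8], 0.74)]
top plain_board_top [([472.8, -50.3, 173.9], 0.59)]
top paddle_board_top [([500.4, -192.7, 174.2], 0.6)]
top arch_board_top [([209.3, 354.8, 4.3], 0.93), ([601.2, 119.3, 209.8], 0.91), ([193.7, -284.9, 5.5], 0.69)]
top mug [([360.6, 55.1, -0.3], 0.88)]
top soap [([547.8, 295.1, 6.0], 0.8)]
top bowl [([623.0, -362.6, 1.4], 0.8)]
1.4
```

View pics/side0.png

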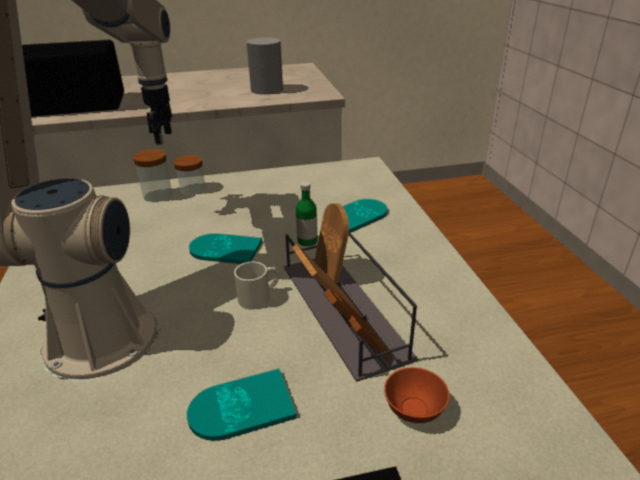

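View pics/top0.png

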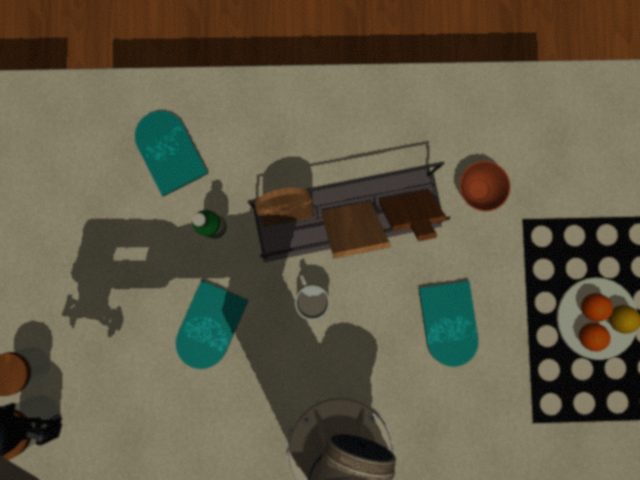

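Emit:
move_arm --targets '[-1,-4,-5,0,0,-1,-8,-10,0,0,-1,-11,-14,0,0,-1,-14,-18,0,0,-1,-17,-22,0,0,-1,-20,-26,0,0,-1,-23,-30,0,0,-1,-26,-33.5,0,0,-1,-29,-37.4,0,0,-1,-32,-41.2,0,0]'

```text
clock: 2.4
eef_pos: [357.5, 137.5, 231.7]
tcp_rot: [3.141, 0.001, 2.87]
contact_force: [1.1, 1.3, -0.9]
opening: 0.003
```

Emit:
move_arm --targets '[-1,-3,-4,0,-4,-1,-6,-8,0,-8,-1,-9,-12,0,-12,-1,-11.6,-15,0,-16,-1,-11.6,-15,0,-20,-1,-11.6,-15,0,-24,-1,-11.6,-15,0,-26.3,-1,-11.6,-15,0,-26.3,-1,-11.6,-15,0,-26.3,-1,-11.6,-15,0,-26.3]'

```text
clock: 3.4
eef_pos: [428.6, -36.2, 231.4]
tcp_rot: [-3.142, 0.0, -2.955]
contact_force: [0.0, 1.3, -0.4]
opening: -0.003
```

Run:
```python
from rig import r
import cv2
s=r.sense();print(s)
f=r.grab_frame('wrist');cv2.imwrite('pics/w1.png',f['img'])
f=r.grab_frame('side');cv2.imwrite('pics/s1.png',f['img'])
```

```text
{'clock': 3.4, 'qpos': array([-8.77550884e-02,  4.17525885e-02,  2.02710968e+00, -8.23345165e-07,
        1.07253077e+00, -1.84503227e+00]), 'qvel': array([-0.00061312,  0.0005077 , -0.00211749, -0.00033792,  0.00022289,
       -0.00261527]), 'joint_efforts': array([-8.78852746e-02, -3.56205904e+01, -3.24668884e+01, -4.05950894e-03,
       -1.16346808e-03,  7.21168995e-03]), 'eef_pos': array([428.55718707, -36.19936602, 231.37154706]), 'tcp_rot': array([-3.14153790e+00,  1.91968374e-04, -2.95511140e+00]), 'contact_force': array([ 0.03129794,  1.33804665, -0.4013117 ]), 'wrist_torque': array([0.00847485, 0.03513374, 0.039284  ]), 'opening': -0.003293601542309525}
```

View pics/s1.png

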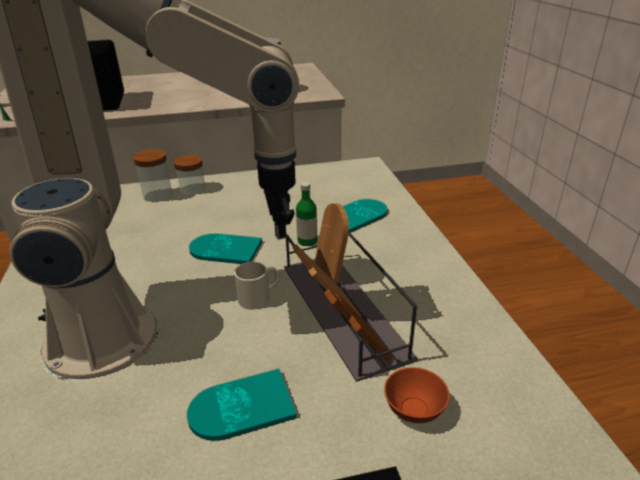

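View pics/w1.png

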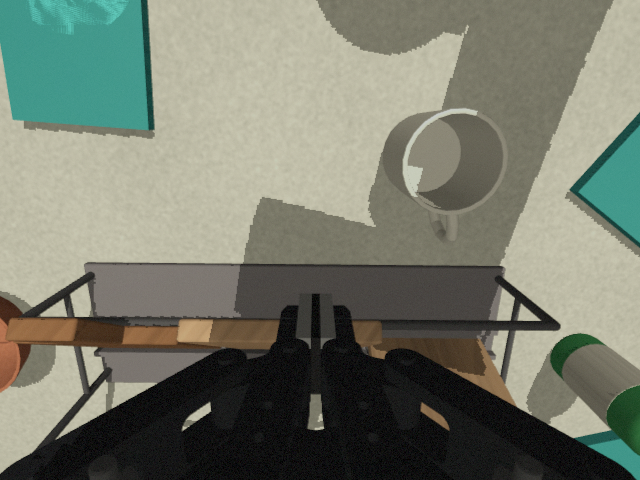

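Emit:
move_arm --targets '[-1,0,-1.2,0,0,-1,0,-2.2,1,0,-1,0,-2.2,3,0,-1,0,-2.2,5,0,-1,0,-2.2,7,0,-1,0,-2.2,7.6,0,-1,0,-2.2,7.6,0,-1,0,-2.2,7.6,0]'

```text
clock: 4.3
eef_pos: [433.0, -58.3, 155.7]
tcp_rot: [-3.141, 0.0, -2.955]
contact_force: [1.2, -0.3, 0.4]
opening: 0.001
```

Emit:
move_arm --targets '[-1,-1,0,0,0,-1,-2,0,0,0,-1,-2.6,0,0,0,-1,-3.2,0,0,0,-1,-3.8,0,0,0,-1,-4.4,0,0,0,-1,-5,0,0,0,-1,-5.6,0,0,0,-1,-6.2,0,0,0,-1,-6.8,0,0,0]'

```text
clock: 5.3
eef_pos: [499.8, -45.3, 155.9]
tcp_rot: [-3.141, -0.0, -2.954]
contact_force: [-12.1, -1.6, 31.2]
opening: 0.002
```

Run:
```python
from rig import r
import cv2
f=r.grab_frame('side');cv2.imwrite('pics/s2.png',f['img'])
```

```text
(no output)
```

View pics/s2.png

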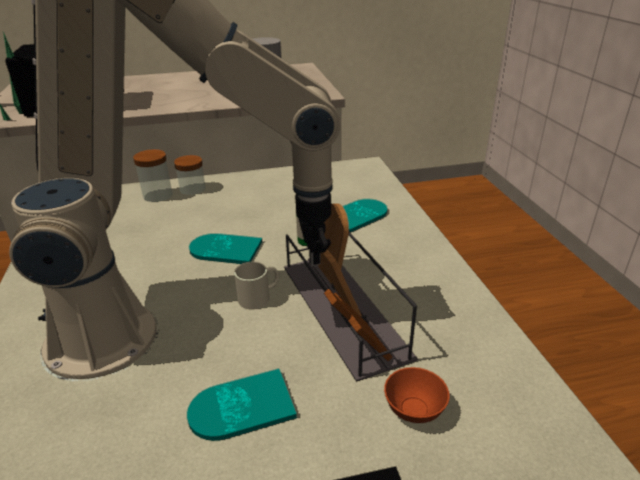

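Emit:
move_arm --targets '[-1,0.2,0,-0.5,0,-1,0.2,0,-1,0,-1,0.2,0,-1.5,0,-1,0.2,0,-1.5,0]'

```text
clock: 5.75
eef_pos: [497.9, -45.7, 171.0]
tcp_rot: [-3.141, 0.001, -2.954]
contact_force: [-0.4, -0.3, 0.2]
opening: -0.0
```

Run:
```python
from rig import r
import cv2
f=r.grab_frame('side');cv2.imwrite('pics/s3.png',cv2.resize(f['img'][170:400,220:460],None,fx=2.4,fy=2.4))
for t in ['plain_board','plain_board_top']:print(r.mark_of(f,t)[:2])
f=r.grab_frame('wrist');cv2.imwrite('pics/w3.png',f['img'])
```

```text
[{'position': [586.6, -26.7, 11.1], 'conf': 0.63}]
[{'position': [513.1, -41.7, 195.7], 'conf': 0.79}, {'position': [588.6, -31.0, 3.9], 'conf': 0.55}]
```

View pics/s3.png

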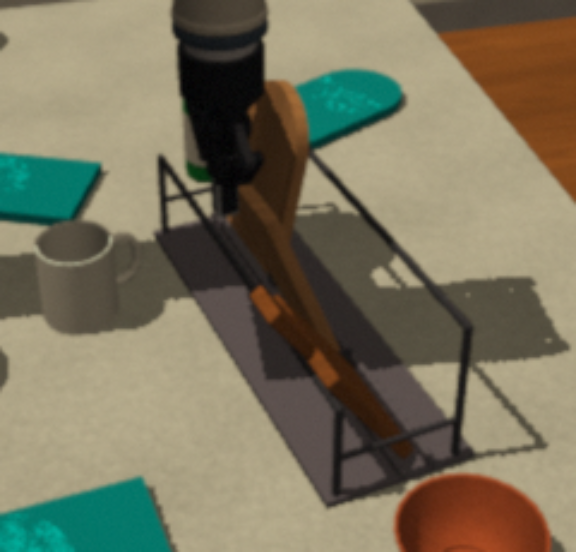

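View pics/w3.png

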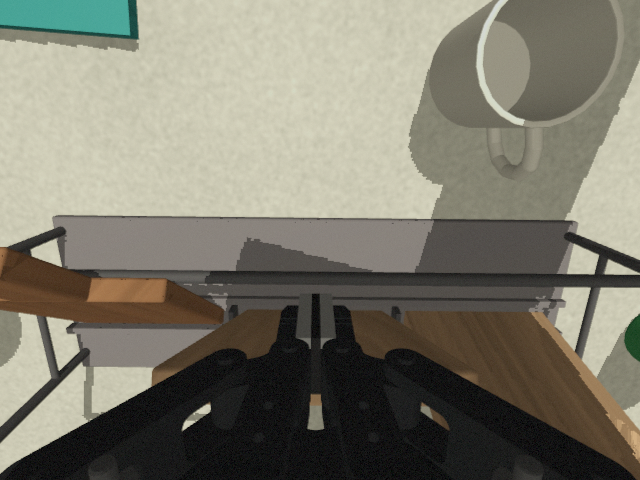

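Emit:
move_arm --targets '[-1,-0.7,0,-0.4,0,-1,-1.4,0,-0.7,0,-1,-2.1,0,-1,0,-1,-2.8,0,-1.3,0,-1,-3.4,0,-1.5,0,-1,-4,0,-1.6,0,-1,-4.6,0,-1.7,0,-1,-5.2,0,-1.7,0]'

```text
clock: 6.75
eef_pos: [549.1, -35.9, 187.3]
tcp_rot: [3.142, 0.0, -2.954]
contact_force: [-0.3, -1.0, -0.6]
opening: 0.002
```

Emit:
move_arm --targets '[-1,-0.6,0,0,0,-1,-1.2,0,0,0,-1,-1.8,0,0,0,-1,-2.4,0,0,0,-1,-3,0,0,0,-1,-3.6,0,0,0,-1,-4,0,0,0,-1,-4,0,0,0,-1,-4,0,0,0]'

```text
clock: 7.65
eef_pos: [587.7, -28.5, 187.2]
tcp_rot: [3.142, -0.0, -2.954]
contact_force: [-0.9, -0.4, -0.1]
opening: 0.0
```

Run:
```python
from rig import r
import cv2
f=r.grab_frame('side');cv2.imwrite('pics/s4.png',cv2.resize(f['img'][170:400,220:460],None,fx=2.4,fy=2.4))
for t in ['plain_board','plain_board_top','arch_board_top']:print(r.mark_of(f,t)[:4])
print(r.sense()['qpos'])
```

```text
[{'position': [586.5, -26.2, 9.9], 'conf': 0.75}]
[{'position': [623.5, -21.2, 200.8], 'conf': 0.66}]
[{'position': [208.0, 351.1, 4.6], 'conf': 0.98}, {'position': [193.1, -288.0, 8.6], 'conf': 0.9}, {'position': [598.9, 125.0, 203.9], 'conf': 0.75}, {'position': [832.5, 454.9, 9.8], 'conf': 0.74}]
[-5.10941776e-02  3.42112497e-01  1.75567663e+00 -4.20820567e-05
  1.04389174e+00 -1.80905811e+00]
```

View pics/s4.png

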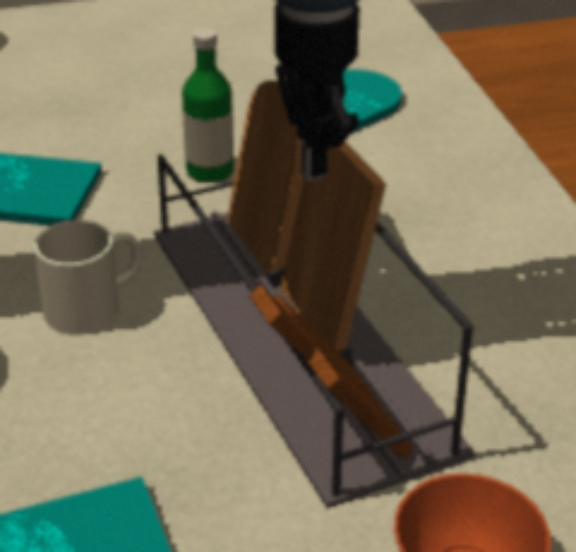

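Emit:
move_arm --targets '[-1,2,0,0,0,-1,5,0,0,0,-1,8,0,0,0,-1,11,0,0,0,-1,14,0,0,0,-1,15.5,-2,0,0,-1,15.5,-5,0,0,-1,15.5,-8,0,0,-1,15.5,-11,0,0,-1,15.5,-14,0,0]'

```text
clock: 8.85
eef_pos: [461.7, -196.2, 187.6]
tcp_rot: [-3.141, 0.001, -2.954]
contact_force: [0.7, -0.4, -0.3]
opening: -0.005
```

Emit:
move_arm --targets '[-1,0,-0.6,0.5,0,-1,0,-0.6,2,0,-1,0,-0.6,2.9,0,-1,0,-0.6,2.9,0,-1,0,-0.6,2.9,0]'

```text
clock: 9.35
eef_pos: [462.6, -200.3, 158.3]
tcp_rot: [3.141, -0.0, -2.954]
contact_force: [0.6, -0.1, -0.0]
opening: 0.004
```

Run:
```python
from rig import r
import cv2,numpy as np
s=r.sense();print(s['eef_pos'],s['qpos'])
d=s['eef_pos'][:2]-np.array([584.3,-30.1]);print(d@[.983,.186],d@[-.186,.983])
f=r.grab_frame('wrist');cv2.imwrite('pics/w5.png',f['img'])
f=r.grab_frame('top')
for t in ['plain_board','plain_board_top','paddle_board','paddle_board_top']:print(r.mark_of(f,t)[:2])
```

```text
[ 462.62663334 -200.26140286  158.27542422] [-4.11531473e-01  2.55109724e-01  1.95740875e+00  5.61426749e-05
  9.29664694e-01 -2.17020478e+00]
-151.25494036241554 -144.63741281397307
[{'position': [585.0, -32.3, 8.5], 'conf': 0.72}]
[]
[{'position': [605.1, -176.0, 13.4], 'conf': 0.62}, {'position': [584.9, -34.0, 10.5], 'conf': 0.61}]
[{'position': [496.9, -192.4, 174.3], 'conf': 0.9}, {'position': [607.7, -174.9, 12.3], 'conf': 0.63}]
```

View pics/w5.png

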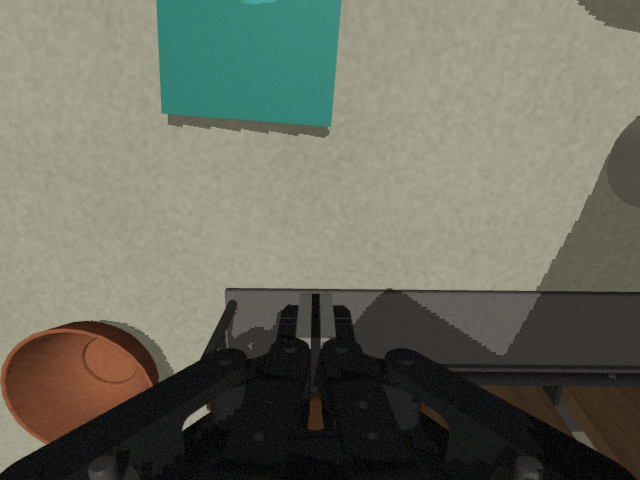

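Emit:
move_arm --targets '[-1,-1,0,0,0,-1,-2,0,0,0,-1,-2.7,0,-0.2,0,-1,-3.4,0,-0.5,0,-1,-4.1,0,-0.7,0,-1,-4.8,0,-1,0,-1,-5.5,0,-1.2,0,-1,-6.2,0,-1.4,0,-1,-6.9,0,-1.7,0,-1,-7.6,0,-2,0]'

```text
clock: 10.65
eef_pos: [538.0, -186.5, 178.5]
tcp_rot: [3.142, -0.0, -2.954]
contact_force: [0.1, 0.2, -0.2]
opening: -0.001
```

Run:
```python
from rig import r
import cv2
f=r.grab_frame('side');cv2.imwrite('pics/s6.png',cv2.resize(f['img'][170:400,220:460],None,fx=2.4,fy=2.4))
```

```text
(no output)
```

View pics/s6.png

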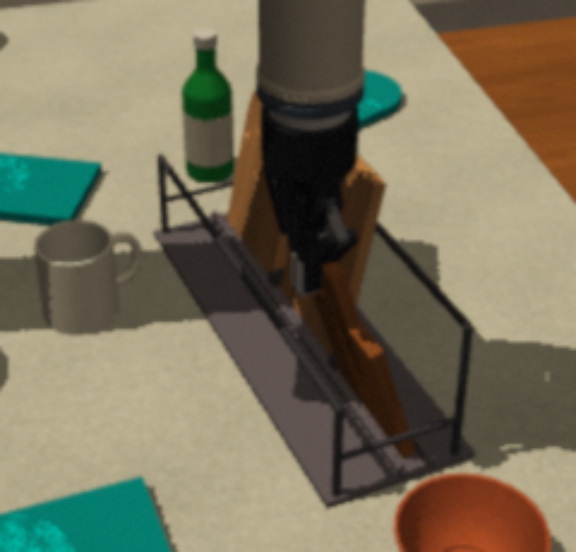

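Emit:
move_arm --targets '[-1,-0.7,0,-0.4,0,-1,-1.4,0,-0.7,0,-1,-2.1,0,-0.9,0,-1,-2.8,0,-1,0,-1,-3.4,0,-1,0,-1,-4,0,-1,0,-1,-4.6,0,-1,0,-1,-5.2,0,-1,0,-1,-5.8,0,-1,0,-1,-6.4,0,-1,0]'

```text
clock: 11.7
eef_pos: [600.8, -174.7, 188.2]
tcp_rot: [3.142, -0.0, -2.954]
contact_force: [1.8, -0.4, 0.6]
opening: -0.003
```

Emit:
move_arm --targets '[-1,-0.6,0,0,0,-1,-1.2,0,0,0,-1,-1.5,0,0,0,-1,-1.5,0,0,0,-1,-1.5,0,0,0,-1,-1.5,0,0,0]'

```text
clock: 12.3
eef_pos: [614.8, -172.0, 188.3]
tcp_rot: [3.142, -0.0, -2.954]
contact_force: [0.6, 0.3, -0.4]
opening: -0.001
```

Run:
```python
from rig import r
import cv2
f=r.grab_frame('side');cv2.imwrite('pics/s7.png',cv2.resize(f['img'][170:400,220:460],None,fx=2.4,fy=2.4))
for t in ['paddle_board','paddle_board_top']:print(r.mark_of(f,t)[:4])
```

```text
[{'position': [613.8, -170.4, 8.9], 'conf': 0.56}]
[{'position': [651.6, -171.8, 205.8], 'conf': 0.71}]
```

View pics/s7.png

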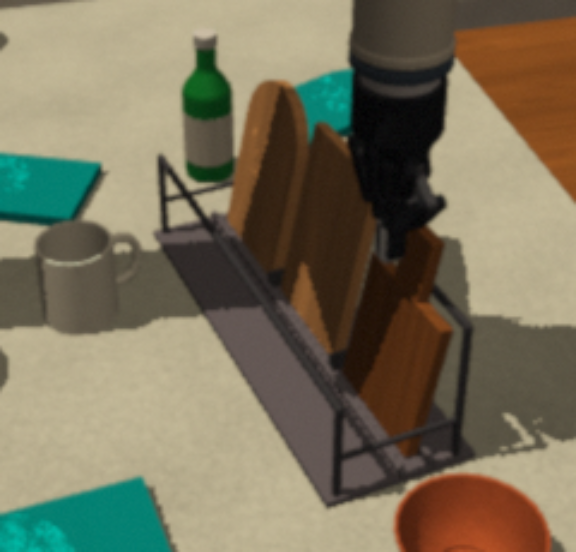

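The paddle leans back too (handle near crop pixel 425,250). I retreat forward and up.

Emit:
move_arm --targets '[-1,2,0,0,0,-1,5,0,0,0,-1,8,0,-1,0,-1,11,0,-3,0,-1,14,0,-5,0,-1,17,0,-7,0,-1,19,0,-8,0,-1,19,0,-8,0,-1,19,0,-8,0,-1,19,0,-8,0]'

```text
clock: 13.45
eef_pos: [429.0, -207.2, 267.8]
tcp_rot: [3.141, -0.0, -2.954]
contact_force: [-0.9, 0.4, -0.2]
opening: 0.001
```

Run:
```python
from rig import r
import cv2,numpy as np
print(r.sense()['clock'],r.sense()['contact_force'])
for n in ['side','top']:
    f=r.grab_frame(n);cv2.imwrite(f'pics/{n}9.png',f['img'])
    for t in ['rack','plain_board','paddle_board','arch_board','plain_board_top','paddle_board_top','arch_board_top','mug','soap','bowl']:
        for d in r.mark_of(f,t)[:4]:
            p=np.array(d['position']);q=p[:2]-[584.3,-30.1]
            print(n,t,np.round(p),'rack',np.round([q@[.983,.186],q@[-.186,.983]]),d['conf'])
```

```text
13.45 [-0.90503768  0.37447885 -0.23899588]
side rack [585. -28.  -0.] rack [1. 2.] 0.66
side plain_board [591. -29.  10.] rack [ 7. -0.] 0.94
side paddle_board [ 611. -170.   12.] rack [   1. -142.] 0.86
side arch_board [ 392. -269.   12.] rack [-233. -199.] 0.96
side arch_board [558. 114.   8.] rack [  1. 146.] 0.59
side arch_board [391. 272.   7.] rack [-133.  333.] 0.59
side arch_board [653. 363.   7.] rack [141. 373.] 0.56
side plain_board_top [620. -20. 204.] rack [37.  3.] 0.76
side paddle_board_top [ 652. -170.  203.] rack [  41. -150.] 0.89
side paddle_board_top [601. 123. 206.] rack [ 45. 148.] 0.29
side arch_board_top [598. 122. 203.] rack [ 42. 147.] 0.84
side arch_board_top [208. 355.   4.] rack [-298.  448.] 0.71
side arch_board_top [829. 455.   9.] rack [330. 431.] 0.59
side arch_board_top [ 194. -287.    8.] rack [-431. -180.] 0.59
side mug [358.  62.   1.] rack [-206.  133.] 0.8
side soap [542. 296.   2.] rack [ 19. 328.] 0.81
side bowl [ 624. -362.    4.] rack [ -23. -334.] 0.6
top rack [584. -28.   1.] rack [0. 2.] 0.77
top rack [560. 114.  12.] rack [  3. 146.] 0.75
top plain_board [585. -30.  10.] rack [ 0. -0.] 0.84
top paddle_board [ 611. -177.   11.] rack [  -1. -149.] 0.8
top arch_board [653. 365.   6.] rack [141. 375.] 0.94
top arch_board [ 390. -263.    4.] rack [-234. -193.] 0.9
top arch_board [395. 275.   6.] rack [-130.  335.] 0.75
top arch_board [560. 117.  10.] rack [  3. 149.] 0.62
top plain_board_top [623. -25. 202.] rack [39. -3.] 0.84
top paddle_board_top [ 652. -164.  202.] rack [  42. -144.] 0.9
top arch_board_top [ 195. -286.    4.] rack [-430. -179.] 0.91
top arch_board_top [605. 121. 209.] rack [ 48. 145.] 0.88
top arch_board_top [832. 447.   5.] rack [332. 422.] 0.66
top mug [360.  55.  -1.] rack [-205.  125.] 0.85
top soap [548. 292.  -0.] rack [ 24. 324.] 0.56
top bowl [ 623. -358.   -2.] rack [ -23. -329.] 0.75
```

View pics/side9.png

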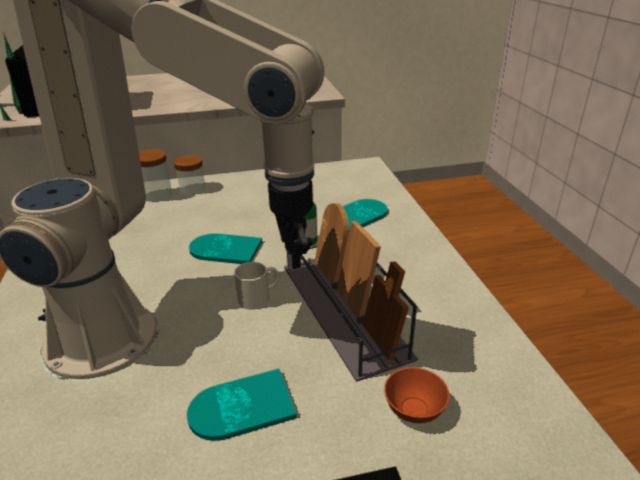

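View pics/top9.png

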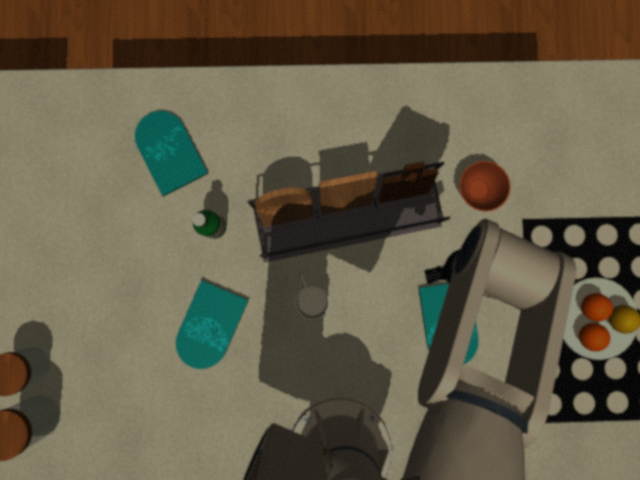

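All three boards lean back (side view tops near 335,207; 362,235; 395,270). The mug, bottle and bowl have not moved, and the arm is clear.

```bash
python3 -c "
from rig import r
print(r.sign_off())"
```

```text
the job is handed in; nothing more can be done
None
```

Both fallen boards now lean back against the high rail. I pushed the plain board and then the paddle board past upright with the shut fingers, and handed the job in shortly after 13.5 s on the clock, of the 56 s allowed.

**Boards:** in the last pictures from both cameras, the tops are about 37–48 mm behind the trough line and about 202–209 mm high. That puts each board about 0.2 rad from upright. The bottom edges read within a few mm of where they started. One side-camera reading put the plain board's bottom at rack x = +7 mm against 0 mm from the top camera, still inside the -16 to +14 mm limit.

**Bystanders:** the arch board, mug, bottle and bowl read where they were at the start, within the measuring error. The arm is clear, with about 1 N on the wrist.

**One hitch:** partway through the first push, the plain board's top edge caught under a finger joint and the wrist read about 31 N upward. I raised the tool about 15 mm and the force went away. I did the rest, including the paddle, with the tool rising during the push. The force is only reported at the end of a move, so a brief higher peak may have gone unseen.

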